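# Clamp the shell stand to the slotted plate

## Task

Clamp the helmet-shell stand down: lower the T-bolt through the slot in the stand's foot into the plate's slot and turn it clockwise until its head stops square across the slot, under the lips. Then tighten its wing nut clockwise, finger-tight and about 35 degrees more, and let go; do not force the bolt or overtighten it, and leave the stand, the other bolts and the tools where they are.

Things in the scene. Friction and masses are not known exactly. Their poses are not given: they have to be found in the camera images.
- plate: fixed aluminium plate 170 x 420 mm, 25 mm tall; origin at the centre of its underside, x across, y along. An open-ended T-slot runs along its y axis at x = 0: mouth between the lips 16 mm wide, lips 6 mm thick (19 to 25 mm above the underside), channel below them 27 mm wide with its floor 6 mm above the underside
- stand: loose stand of about 3 kg on the plate: a flat foot 60 mm wide, 10 mm thick, with a through-slot 20 mm wide (x), 40 mm long (y) over the plate's slot and parallel to it; origin at that slot's centre, on the foot's underside. Towards its +y follow a 100 mm wide base, a post and a helmet shell up to 225 mm high, which begins 100 mm from the origin
- foot_slot (a point): centre of the slot in the stand's foot, at the foot's top face, 10 mm above the plate's top; the bolt goes in here
- rack: black bolt rack, fixed, 210 (x) x 52 mm, 30 mm tall, origin at its underside; three pockets 30 x 18 mm, 20 mm deep, 70 mm apart in a row along x; the T-bolt and two other bolts stand in them in any order
- tbolt: the T-bolt, plain steel, standing head down in the rack. Head 26 mm long (its x), 14 mm wide (y), 8 mm tall; shank 10 mm thick, to 66 mm. Origin at the centre of the head's underside, z up. The head enters the slot's mouth lengthwise only, 1 mm to spare each side. Under the lips it turns clockwise from above (two corners are relieved) until the channel's walls stop it about 8 degrees past square
- wing_nut: the nut on the T-bolt; origin on the axis, under its collar, 25 to 27 mm above the head's underside (varies, as does its yaw to the bolt). Collar 30 mm across, 6 mm tall; hub 20 mm across up to 18 mm; above it an upright wing 36 mm long (x), 12 mm thick (y), 18 to 48 mm above the origin. Its stiff thread (0.08 N m) carries the bolt along until the head is stopped
- wing (a point): centre of the nut's wing, 33 mm above its origin: grip here. With the bolt in, its collar rests on the foot and 1 to 3 mm of play is left between head and lips: it can be lifted that far. Once the head is stopped, clockwise turning draws the bolt up 2.5 mm per rad. From no play left, 0.6 rad more clamps with about 20 to 45 N, 1.2 rad with over 80 N; wall friction can hide some play
- hex_bolt: plain steel bystander bolt in the rack: round 15 mm foot, 10 mm shank, round knob 32 mm wide and 16 mm tall on top; 71 mm tall, origin at its underside
- pin: plain steel bystander pin in the rack: 14 mm round, 22 mm ball on top, 73 mm tall, origin at its underside
- pliers: pliers lying flat on the bench, 165 mm long, 14 mm thick, origin under the pivot, jaws to its +x
- sanding_block: cork sanding block 110 x 65 x 28 mm, origin at its underside
- disc_stack: stack of sanding discs 110 mm across, 30 mm tall, origin at its underside
Not all that is in view belongs to the job. What is shaped like the tbolt but red is not meant.

How it is judged:
On the way, in this order (a step that is already met when the one before it is completed fails the run):
1. the bolt's head is down through the foot and below the lips of the slot (z of tbolt in the frame of plate between 0 and 0.0125 m and x of tbolt in the frame of plate between -0.006 and 0.006 m and horizontal distance between tbolt and foot_slot below 0.022 m and angle between tbolt's own z axis and vertical below 0.12 rad), for 0.2 s.
2. its head is turned square across the slot, below the lips (all of step 1 and angle between the x axis of tbolt and the x axis of plate, either way round below 0.35 rad), for 0.2 s.
At the end, for the whole second after the job is handed in: the T-bolt stands upright (7 degrees) in the foot's slot, its head below the plate's lips and square across the slot within 20 degrees; the nut presses on the foot with over 10 N, the head on the plate with over 8 N; the stand is within 12 mm of its start; all at rest (all of step 2 and contact force between tbolt and stand above 10 N and contact force between tbolt and plate above 8 N and distance of stand from where it was at the start of the episode below 0.012 m and linear speed of tbolt below 0.02 m/s); the robot touches nothing.
It fails at once if the bolt or its nut presses on the stand with more than 80 N (jammed down or overtightened) (contact force between tbolt and stand above 80 N).
It fails at once if the bolt is forced against the plate with more than 120 N (contact force between tbolt and plate above 120 N).
It fails at once if the stand is shifted by more than 15 mm (distance of stand from where it was at the start of the episode above 0.015 m).
It fails at once if another bolt or a tool is disturbed (moved more than 30 mm) (distance of any of hex_bolt, pin, pliers, sanding_block, disc_stack from where it was at the start of the episode above 0.03 m).
It also fails if it takes over 64 s, if anything falls off the work surface, if the arm or the gripper's body presses on something with over 40 N, if the wrist force passes 120 N, or if a joint passes its speed limit or range.

## Robot

A 6-joint arm with a two-finger parallel gripper is mounted at the origin on the work surface. World frame = base frame: x ahead of the robot, y to its left, z up, the work surface at z = 0. Lengths are in m, angles in rad, forces in N, time in s.
With the tool pointing down it reaches from about 0.35 to 0.775 m from the base axis. Payload 7.3 kg.
Tool frame: the origin (TCP) lies at the very end of the fingers, on their centre line; the grasp point (between the pads) lies 19 mm behind it; z points along the fingers, y is the line along which they close (so a half turn about z gives the same grasp; the last joint's range is limited). The gripper opens to 92 mm and grips with 3 to 60 N. Pads are 19 mm wide; open, the fingers measure 130 mm over their backs; the gripper's body (75 mm by 190 mm) begins 47 mm behind the grasp point.
Start: joints at [-1.311, 0.342, 1.524, -0, 1.275, -0.146], TCP at [0.207, -0.482, 0.227] pointing down, gripper open.
Joint ranges: [-2.53, 2.53], [-0.77, 2.02], [0.04, 2.7], [-1, 4.14], [0.28, 2.66], [-3.11, 3.11]. Speed limits (rad/s): [2.57, 2.57, 3.14, 3.14, 3.14, 3.14].

## Interface

Orientations are given as [roll, pitch, yaw] about the fixed x, y, z axes, in that order (R = Rz(yaw) Ry(pitch) Rx(roll)).
In Python, from cell import robot, read_camera, get_calibration gives the robot as it stands. The module is installed in compiled form; this text tells all that it offers.
- The arm moves only by the tool send_rows, never from a script. Its argument "plan" is a list of rows, each a list of 2 entries, a list of its own where there are three numbers: the shift along the tool's x, y, z as a fraction of full scale, then the turn, a rotation vector about the tool's x, y, z as a fraction of full scale. A call has exactly 10 rows; each row shifts and turns the commanded pose from where the row before left it, along the tool's axes as they then stand; what a row does not reach is not made up. Full scale, the value 1, is 0.025 m for a shift and 90 degrees for a turn. A row lasts 1/8 s, in which the tool goes at most 62.5 mm and 10.7 degrees, less where a joint would pass 70% of its speed; a pose out of reach is approached as far as the arm can. A call with a number of a shift or a turn outside -1 to 1 is refused whole. A call with a gripper value outside its range is refused whole. "gripper" is the opening, from -1 (shut) to 1 (fully open), so that 0 is half open, set as the call begins (left out, the last holds). The fingers move at their own pace and stop on an object; "force" is the grip in N (left out, the last holds). Time passes only in rows, so rows that do not move let the fingers close, or fill a call up. It gives the time, the measured TCP pose, the force, the opening and the grip force at its end, in the units of the state.
- robot.observe(): the state, without advancing time (a new reading comes with each control period).
- read_camera(name): name is "scene" or "top"; returns (picture, depth): 384x512x3 uint8, blue, green, red; 384x512 float32, m along the optical axis (not along the pixel's ray), 0 where there is no reading.
- get_calibration(name): a dict with "intrinsics" (3x3 intrinsics, pixels), "rvec" (rotation vector, rad) and "tvec" (3), from world to camera coordinates, as OpenCV has them. Camera axes: x right, y down, z forward; pixel columns grow to the right and rows downward; lengths in m; the calibration is good to about 2 mm. A picture is of the moment at which its call begins. get_calibration takes no time and is no camera call.
- robot.hand_in(): hands the job in; it is judged then, once.
The state is a dict: "time": time; "qpos": joint angles; "qvel": joint speeds; "joint_efforts": joint torques, N m; "tool_pos": TCP position; "tool_rot": TCP orientation; "contact_force": force on the tool from outside, world axes, zero at the start; "torque": the same for the moment, N m; "opening": finger opening in m; "grip_force": force on a finger pad.
Only numpy, scipy, OpenCV 4.12 (cv2) and the standard library are available. Lean on these libraries where they do the work, as an engineer would, in place of code of your own. Each camera call takes 0.05 s, during which the arm holds its last target. There are 200 camera calls.

## Working session

There is one attempt and no reset: what is moved stays moved. The work goes in short steps, Python scripts to look and compute and a tool call to move; the robot and the scene stay as the last step left them, time stands still between calls to the robot, and variables do not carry over. Pictures are saved under pics/ and viewed, at most 10 in all, crops included, and the job is handed in when it is done.

Besides the shell and the picture viewer there is one more tool, called as a command line: name --argument value ..., lists and objects as JSON in quotes. send_rows: Moves the arm, as the interface text tells. Shift numbers are shares of 0.025 m and turn numbers shares of 90 degrees, none past 1 either way. Its arguments: {"type":"object","properties":{"plan":{"type":"array"},"gripper":{"type":"number"},"force":{"type":"number"}},"required":["plan"]}

```bash
mkdir -p pics; cat > h.py <<'E'
import cv2, numpy as np
from cell import robot, read_camera, get_calibration
def cam(n):
    c=get_calibration(n);R=cv2.Rodrigues(np.array(c["rvec"],float))[0];return np.array(c["intrinsics"]),R,np.array(c["tvec"],float).ravel()
def pts(n,depth):
    K,R,t=cam(n);v,u=np.mgrid[:384,:512]
    c=np.stack([(u-K[0,2])/K[0,0]*depth,(v-K[1,2])/K[1,1]*depth,depth],-1)
    return (c-t)@R
def ray(n,u,v,z):
    K,R,t=cam(n);o=-R.T@t;d=R.T@np.array([(u-K[0,2])/K[0,0],(v-K[1,2])/K[1,1],1]);return o+d*(z-o[2])/d[2]
E
python3 - <<'E'
from h import *
ims=[]
for n in("scene","top"):
    p,d=read_camera(n);np.savez(n+"0.npz",p=p,d=d);cv2.imwrite(f"pics/{n}0.png",p)
    K,R,t=cam(n);print(n,-R.T@t,R[2],K[0,0])
print(robot.observe())
E
```

```text
scene [ 1.23156381 -0.56077776  0.64798037] [-0.64390134  0.46103471 -0.61060467] 449.7325817868802
top [ 0.53277674 -0.11989888  1.05683346] [ 0.06942627 -0.00994816 -0.99753748] 376.9859237671778
{'time': 0.1, 'qpos': array([-1.31100330e+00,  3.42648183e-01,  1.52491436e+00, -1.33400306e-05,
        1.27542288e+00, -1.46027201e-01]), 'qvel': array([-0.00084192, -0.00354731, -0.00427684,  0.00057526,  0.00015787,
        0.00097879]), 'joint_efforts': array([ 1.67296141e-03, -4.32003450e+01, -2.44693959e+01,  7.19766947e-02,
        5.26759762e-02, -5.37706319e-05]), 'tool_pos': array([ 0.2071636 , -0.481998  ,  0.22611949]), 'tool_rot': array([-3.14021286e+00, -1.90038152e-04,  4.05823987e-01]), 'contact_force': array([ 0.40806754,  0.16937501, -0.11045552]), 'torque': array([ 0.04444817,  0.05135438, -0.01591182]), 'grip_force': 0.0, 'opening': 0.09200789787014704}
```

View pics/scene0.png

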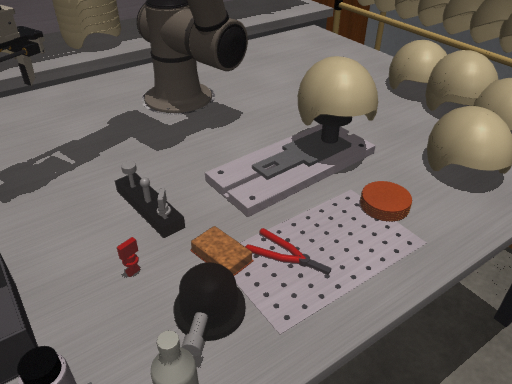

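View pics/top0.png

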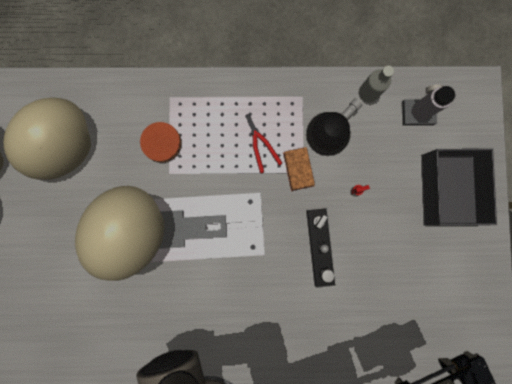

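The T-bolt is in the rack pocket at top (320,221), scene (163,203). The hex bolt is at top (328,276) and the pin at (324,249). The foot slot is at top (214,227). The red lookalike at (360,189) is not meant.

```bash
cat > m.py <<'E'
from h import *
T=np.load("top0.npz");p,d=T["p"],T["d"];P=pts("top",d)
S=np.load("scene0.npz");Ps=pts("scene",S["d"])
print("rack px z",P[240,312],P[221,320])
# wing from both clouds
for n,Q in(("top",P),("scene",Ps)):
    c=P[221,320]
    m=(np.hypot(Q[...,0]-c[0],Q[...,1]-c[1])<.035)&(Q[...,2]>.035)
    q=Q[m];print(n,m.sum(),"zmax",np.percentile(q[:,2],[50,90,98,100]))
    for lo,hi in((.035,.053),(.056,.1)):
        w=q[(q[:,2]>lo)&(q[:,2]<hi)]
        if len(w)>5:
            (cx,cy),(a,b),an=cv2.minAreaRect((w[:,:2]*1000).astype(np.float32));print(lo,len(w),w.mean(0),"rect",cx,cy,a,b,an)
# plate: bright
g=p.min(2);m=((g>150)&(np.abs(P[...,2]-.025)<.012)).astype(np.uint8)
m[:185]=0
k,l,s,_=cv2.connectedComponentsWithStats(m);print(s[1:][s[1:,4]>200])
# foot tops, plate z
for u,v in((250,245),(180,225),(214,217),(205,227),(226,222)):print((u,v),P[v,u],p[v,u])
def crop(im,x0,x1,y0,y1,f):return cv2.resize(im[y0:y1,x0:x1],None,fx=f,fy=f,interpolation=cv2.INTER_CUBIC)
a=crop(p,155,275,185,270,5);b=crop(p,300,345,200,290,3.5 if 0 else 4)
a=cv2.copyMakeBorder(a,0,0,0,0,0);h=max(a.shape[0],b.shape[0])
o=np.zeros((h,a.shape[1]+b.shape[1],3),np.uint8);o[:a.shape[0],:a.shape[1]]=a;o[:b.shape[0],a.shape[1]:]=b
cv2.imwrite("pics/c1.png",o);print(o.shape)
E
python3 m.py
```

```text
rack px z [ 0.48127402 -0.28501571  0.026433  ] [ 0.53268464 -0.29741897  0.08366088]
top 119 zmax [0.08024129 0.08409134 0.08546562 0.08703269]
0.035 28 [ 0.53458444 -0.29472598  0.04216874] rect 534.06884765625 -301.41156005859375 29.74976921081543 18.85751724243164 89.50393676757812
0.056 86 [ 0.53135688 -0.29991568  0.07898393] rect 531.0758666992188 -301.59344482421875 12.774272918701172 35.23280715942383 55.65583038330078
scene 265 zmax [0.06350415 0.08433954 0.08521122 0.08629447]
0.035 97 [ 0.53904784 -0.30640579  0.04283977] rect 535.3163452148438 -305.7734680175781 29.254186630249023 24.381927490234375 71.72528839111328
0.056 160 [ 0.53861636 -0.30695265  0.07511744] rect 532.9835205078125 -304.9810485839844 13.01226806640625 35.78920364379883 57.63168716430664
[[ 164  193   98   30 1974]
 [ 164  227  100   34 2044]]
(250, 245) [ 0.46897272 -0.11619704  0.02258615] [155 156 154]
(180, 225) [0.52494212 0.07227741 0.03442436] [ 98 103  99]
(214, 217) [ 0.54575899 -0.01952158  0.03562696] [103 103 103]
(205, 227) [0.5189819  0.00516296 0.03212423] [78 78 80]
(226, 222) [ 0.5320141  -0.05111013  0.02398722] [136 136 139]
(425, 780, 3)
```

View pics/c1.png

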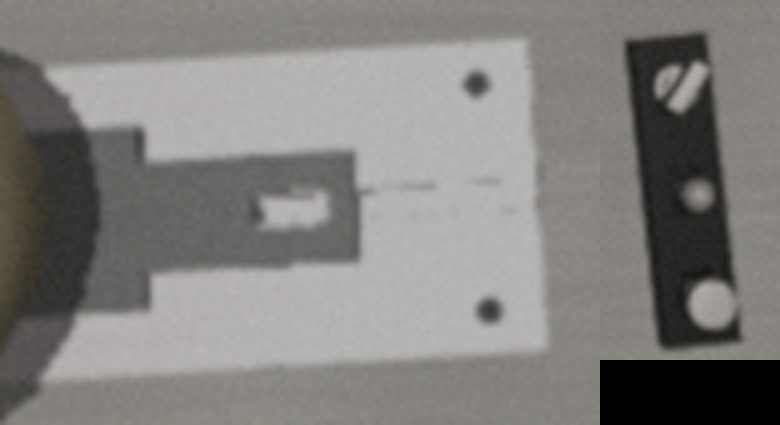

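The crop shows the foot slot as the bright blob at crop (250–330,190–230). The wing is diagonal at rack crop (690,85).

```bash
cat > m2.py <<'E'
from h import *
T=np.load("top0.npz");p,d=T["p"],T["d"];g=cv2.cvtColor(p,6).astype(float)
big=cv2.GaussianBlur(g,(0,0),.7)
# plate long edges by gradient per column
def edge(cols,r0,r1,sgn):
    o=[]
    for u in cols:
        gr=sgn*np.diff(big[r0:r1,u]);k=int(gr.argmax())
        if 0<k<len(gr)-1:
            a,b,c=gr[k-1:k+2];k=k+.5*(a-c)/(a-2*b+c)
        o.append((u,r0+k+.5))
    return np.array(o,np.float32)
def line(n,o,z):
    w=np.array([ray("top",u,v,z)[:2] for u,v in o],np.float32);L=cv2.fitLine(w,cv2.DIST_HUBER,0,.001,.001).ravel();return L
for nm,c,r0,r1,s,z in(("up",range(172,258),188,206,1,.025),("dn",range(172,260),248,268,-1,.025),("footup",range(188,224),208,222,-1,.035),("footdn",range(188,224),233,244,1,.035)):
    L=line(nm,edge(c,r0,r1,s),z);v=L[:2]*np.sign(L[1]);x=L[2]+(-.02-L[3])*v[0]/v[1];print(nm,"yawslot",np.degrees(np.arctan2(-v[0],v[1])),"x at y=-.02",x)
# slot blob
R=g[218:236,200:226];print(R.astype(int)[:, ::1])
# rack
P=pts("top",d);m=((p.max(2)<60)).astype(np.uint8);m[:205]=0;m[290:]=0;m[:,:300]=0;m[:,340:]=0
c=max(cv2.findContours(cv2.morphologyEx(m,cv2.MORPH_CLOSE,np.ones((9,9))),0,2)[0],key=cv2.contourArea)
w=np.array([ray("top",u,v,.03)[:2]*1000 for u,v in c[:,0]],np.float32);print("rack",cv2.minAreaRect(w))
E
python3 m2.py
```

```text
up yawslot 3.0404356 x at y=-.02 0.6063314
dn yawslot 2.944649 x at y=-.02 0.43584064
footup yawslot 3.1690617 x at y=-.02 0.550822
footdn yawslot 2.278781 x at y=-.02 0.49044383
[[101  99 103 100 104 102 105 104 102  98 102 102 106 103 103 106 105 103
  105 108 107 104 103 102 101 109]
 [102 102  98 103 106 107 105 102 100 100 102 102 105 103 106 103 108 108
  104 107 103 102 100 102  98 107]
 [105 103 105 104 107 101 102 103 105 101 101 104 102 102 107 101 105 105
  104  98 104 104 100 103  98 105]
 [106 101 104 102 106 106 105 105 103 102 104 105 104 108 107 104 107 109
  106 100 102 101 105 104 100 107]
 [102 102 100 108 105 100 105  99 104 103  99 101 104 120 124 121 122 121
  119 118 108 104 101 106 101 102]
 [100  99 105 104  98 102 106 113 106 105 105 102 107 127 135 135 134 135
  150 145 126 111 101 101 101  92]
 [105 101 102 104  99  97 106 134 140 140 134 136 133 135 137 138 141 143
  166 167 144 115 104 103 100  93]
 [ 99  99 103 105  98  86 106 149 170 175 173 171 171 173 171 169 170 171
  175 177 143 115 109 106 103  97]
 [100 107 100 107 101  84  95 140 169 178 180 181
[... 449 characters left out ...]
135 139 136
  119 115 109 103 105 103 107  99]
 [103 103 101 102 103 103 107 113 109 111 113 114 112 107 108 106 111 109
  108 104 106 104 103 101 104 100]
 [102 102 103 100 101 105 104 101 100 100 102 100 100 102 104 105 102 103
  106 105 105 105 103 101 101  97]
 [103 102 102 101 104  99 106 102 106 103 104 101 100 103 105 105 103 103
  104 100 104 104 101 103 101  96]
 [102 102  99 102 105 102 103 103 101 102 102 101 102 101 103 106 103 106
  103 104 103 103 102 102 102  97]
 [104 103 105 104 106 103 104 103 103 101 102 105 100 104 105 104 103 100
   99 102 102 100  99 104 104  94]]
rack ((461.9291687011719, -306.3696594238281), (205.63302612304688, 53.225791931152344), 5.352609157562256)
```

```bash
cat > go.py <<'E'
# usage: go.py x y z yaw_deg rows  -> rows in tool axes/units
from h import *
import sys
from scipy.spatial.transform import Rotation as Ro
x,y,z,yaw,n=map(float,sys.argv[1:]);n=int(n)
s=robot.observe();p=s["tool_pos"];R=Ro.from_euler("xyz",s["tool_rot"])
G=Ro.from_euler("xyz",[np.pi,0,np.radians(yaw)])
y0=np.degrees(s["tool_rot"][2]);dy=(yaw-y0+180)%360-180
D=np.array([x,y,z])-p;rv=(R.inv()*G).as_rotvec()
print(s["time"],p.round(4),s["tool_rot"].round(3),"q6",np.degrees(s["qpos"][5]).round(1),"dyaw",round(dy,1))
for k in range(n):
    Rk=R*Ro.from_rotvec(rv*k/n)
    print([ (Rk.inv().apply(D)/n/.025).round(3).tolist(), (rv/n/(np.pi/2)).round(3).tolist()],end=",")
print()
E
python3 go.py .532 -.3025 .17 146.5 20
```

```text
0.1 [ 0.2072 -0.482   0.2261] [-3.14  -0.     0.406] q6 -8.4 dyaw 123.2
[[0.739, -0.073, 0.112], [-0.0, -0.0, -0.068]],[[0.742, 0.007, 0.112], [-0.0, -0.0, -0.068]],[[0.737, 0.086, 0.112], [-0.0, -0.0, -0.068]],[[0.724, 0.165, 0.112], [-0.0, -0.0, -0.068]],[[0.702, 0.242, 0.112], [-0.0, -0.0, -0.068]],[[0.672, 0.315, 0.112], [-0.0, -0.0, -0.068]],[[0.634, 0.386, 0.112], [-0.0, -0.0, -0.068]],[[0.589, 0.452, 0.112], [-0.0, -0.0, -0.068]],[[0.537, 0.512, 0.112], [-0.0, -0.0, -0.068]],[[0.479, 0.567, 0.112], [-0.0, -0.0, -0.068]],[[0.416, 0.615, 0.112], [-0.0, -0.0, -0.068]],[[0.347, 0.656, 0.112], [-0.0, -0.0, -0.068]],[[0.275, 0.69, 0.112], [-0.0, -0.0, -0.068]],[[0.199, 0.715, 0.112], [-0.0, -0.0, -0.068]],[[0.121, 0.732, 0.112], [-0.0, -0.0, -0.068]],[[0.042, 0.741, 0.112], [-0.0, -0.0, -0.068]],[[-0.038, 0.741, 0.112], [-0.0, -0.0, -0.068]],[[-0.117, 0.733, 0.112], [-0.0, -0.0, -0.068]],[[-0.195, 0.716, 0.112], [-0.0, -0.0, -0.068]],[[-0.271, 0.691, 0.112], [-0.0, -0.0, -0.068]],
```

send_rows --plan '[[[0.74,-0.07,0.11],[0,0,-0.068]],[[0.74,0.01,0.11],[0,0,-0.068]],[[0.74,0.09,0.11],[0,0,-0.068]],[[0.72,0.16,0.11],[0,0,-0.068]],[[0.7,0.24,0.11],[0,0,-0.068]],[[0.67,0.31,0.11],[0,0,-0.068]],[[0.63,0.39,0.11],[0,0,-0.068]],[[0.59,0.45,0.11],[0,0,-0.068]],[[0.54,0.51,0.11],[0,0,-0.068]],[[0.48,0.57,0.11],[0,0,-0.068]]]' --gripper 0.1 --force 35

```text
time: 1.35
tool_pos: [0.3702, -0.3928, 0.1987]
tool_rot: [-3.141, -0.001, 1.477]
contact_force: [0.9, -0.8, -1.3]
opening: 0.0506
grip_force: 0.0
```

send_rows --plan '[[[0.42,0.61,0.11],[0,0,-0.068]],[[0.35,0.66,0.11],[0,0,-0.068]],[[0.27,0.69,0.11],[0,0,-0.068]],[[0.2,0.71,0.11],[0,0,-0.068]],[[0.12,0.73,0.11],[0,0,-0.068]],[[0.04,0.74,0.11],[0,0,-0.068]],[[-0.04,0.74,0.11],[0,0,-0.068]],[[-0.12,0.73,0.11],[0,0,-0.068]],[[-0.2,0.72,0.11],[0,0,-0.068]],[[-0.27,0.69,0.11],[0,0,-0.068]]]'

```text
time: 2.6
tool_pos: [0.5335, -0.3051, 0.1711]
tool_rot: [-3.142, -0.001, 2.546]
contact_force: [0.5, -0.4, 0.0]
opening: 0.0505
grip_force: 0.0
```

```bash
python3 go.py .532 -.3025 .058 146.5 7
```

```text
2.6 [ 0.5335 -0.3051  0.1711] [-3.142e+00 -1.000e-03  2.546e+00] q6 -92.8 dyaw 0.6
[[0.015, 0.007, 0.646], [-0.0, -0.0, -0.001]],[[0.015, 0.007, 0.646], [-0.0, -0.0, -0.001]],[[0.015, 0.007, 0.646], [-0.0, -0.0, -0.001]],[[0.015, 0.008, 0.646], [-0.0, -0.0, -0.001]],[[0.015, 0.008, 0.646], [-0.0, -0.0, -0.001]],[[0.015, 0.008, 0.646], [-0.0, -0.0, -0.001]],[[0.015, 0.008, 0.646], [-0.0, -0.0, -0.001]],
```

send_rows --plan '[[[0.03,0.02,0.75],[0,0,-0.005]],[[0.03,0.01,0.75],[0,0,0]],[[0.02,0.01,0.75],[0,0,0]],[[0.02,0.01,0.75],[0,0,0]],[[0.01,0,0.5],[0,0,0]],[[0,0,0.5],[0,0,0]],[[0,0,0.3],[0,0,0]],[[0,0,0.2],[0,0,0]],[[0,0,0],[0,0,0]],[[0,0,0],[0,0,0]]]'

```text
time: 3.85
tool_pos: [0.5319, -0.3032, 0.0597]
tool_rot: [-3.142, 0.001, 2.55]
contact_force: [0.7, 0.2, 0.5]
opening: 0.0504
grip_force: 0.0
```

```bash
python3 go.py .532 -.3025 .058 146.5 1; python3 -c "
from h import *
a,b=read_camera('scene')[0],read_camera('top')[0]
a=cv2.resize(a[150:260,90:220],None,fx=4,fy=4,interpolation=2);b=cv2.resize(b[180:290,300:350],None,fx=4,fy=4,interpolation=2)
cv2.imwrite('pics/c2.png',np.hstack([a,b]))"
```

```text
3.85 [ 0.5319 -0.3032  0.0597] [-3.142e+00  1.000e-03  2.550e+00] q6 -93.0 dyaw 0.4
[[0.012, 0.025, 0.067], [-0.0, 0.001, -0.004]],
```

View pics/c2.png

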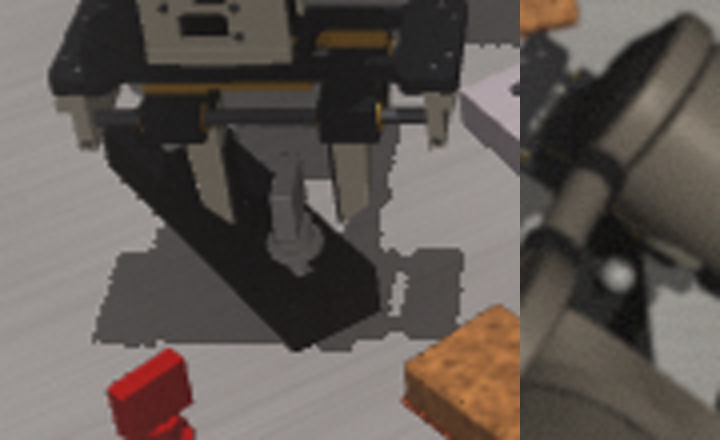

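The bolt's wing is midway between the open fingers, at crop (288,205). I'll close and lift.

send_rows --plan '[[[0,0,0.04],[0,0,0]],[[0,0,0],[0,0,0]],[[0,0,0],[0,0,0]],[[0,0,0],[0,0,0]],[[0,0,0],[0,0,0]],[[0,0,0],[0,0,0]],[[0,0,0],[0,0,0]],[[0,0,0],[0,0,0]],[[0,0,0],[0,0,0]],[[0,0,0],[0,0,0]]]' --gripper -1 --force 40

```text
time: 5.2
tool_pos: [0.5316, -0.303, 0.0582]
tool_rot: [-3.142, 0.0, 2.55]
contact_force: [0.4, 0.1, -0.2]
opening: 0.0122
grip_force: 40.0
```

send_rows --plan '[[[0,0,-0.3],[0,0,0]],[[0,0,-0.4],[0,0,0]],[[0,0,-0.6],[0,0,0]],[[0,0,-0.8],[0,0,0]],[[0,0,-0.8],[0,0,0]],[[0,0,-0.8],[0,0,0]],[[0,0,-0.8],[0,0,0]],[[0,0,-0.5],[0,0,0]],[[0,0,0],[0,0,0]],[[0,0,0],[0,0,0]]]'

```text
time: 6.45
tool_pos: [0.5313, -0.3027, 0.1826]
tool_rot: [-3.142, -0.001, 2.55]
contact_force: [0.5, 0.5, -2.2]
opening: 0.0122
grip_force: 40.0
```

```bash
python3 go.py .500 -.10 .18 233.5 15
```

```text
6.45 [ 0.5313 -0.3027  0.1826] [-3.142e+00 -1.000e-03  2.550e+00] q6 -93.0 dyaw 87.4
[[0.371, 0.402, 0.007], [0.0, -0.0, -0.065]],[[0.328, 0.438, 0.007], [0.0, -0.0, -0.065]],[[0.282, 0.469, 0.007], [0.0, -0.0, -0.065]],[[0.233, 0.495, 0.007], [0.0, -0.0, -0.065]],[[0.181, 0.516, 0.007], [0.0, -0.0, -0.065]],[[0.128, 0.532, 0.007], [0.0, -0.0, -0.065]],[[0.073, 0.542, 0.007], [0.0, -0.0, -0.065]],[[0.018, 0.547, 0.007], [0.0, -0.0, -0.065]],[[-0.038, 0.546, 0.007], [0.0, -0.0, -0.065]],[[-0.093, 0.539, 0.007], [0.0, -0.0, -0.065]],[[-0.147, 0.527, 0.007], [0.0, -0.0, -0.065]],[[-0.2, 0.509, 0.007], [0.0, -0.0, -0.065]],[[-0.251, 0.486, 0.007], [0.0, -0.0, -0.065]],[[-0.299, 0.458, 0.007], [0.0, -0.0, -0.065]],[[-0.344, 0.426, 0.007], [0.0, -0.0, -0.065]],
```

send_rows --plan '[[[0.37,0.4,0],[0,0,-0.065]],[[0.33,0.44,0],[0,0,-0.065]],[[0.28,0.47,0],[0,0,-0.065]],[[0.23,0.5,0],[0,0,-0.065]],[[0.18,0.52,0],[0,0,-0.065]],[[0.13,0.53,0],[0,0,-0.065]],[[0.07,0.54,0],[0,0,-0.065]],[[0.02,0.55,0],[0,0,-0.065]],[[-0.04,0.55,0],[0,0,-0.065]],[[-0.09,0.54,0],[0,0,-0.065]]]'

```text
time: 7.7
tool_pos: [0.5101, -0.1669, 0.1823]
tool_rot: [3.14, -0.001, -2.709]
contact_force: [0.1, 0.6, -1.9]
opening: 0.0113
grip_force: 40.0
```

```bash
python3 go.py .521 -.022 .17 233.5 8;python3 -c "
from h import *
for uv in((213,227),(205,227),(221,227)):print(ray('top',*uv,.035))"
```

```text
7.7 [ 0.5101 -0.1669  0.1823] [ 3.140e+00 -1.000e-03 -2.709e+00] q6 -141.1 dyaw 28.7
[[-0.353, 0.635, 0.062], [0.0, -0.0, -0.04]],[[-0.392, 0.611, 0.062], [0.0, -0.0, -0.04]],[[-0.43, 0.586, 0.062], [0.0, -0.0, -0.04]],[[-0.466, 0.558, 0.062], [0.0, -0.0, -0.04]],[[-0.5, 0.527, 0.061], [0.0, -0.0, -0.04]],[[-0.532, 0.495, 0.061], [0.0, -0.0, -0.04]],[[-0.562, 0.461, 0.061], [0.0, -0.0, -0.04]],[[-0.589, 0.425, 0.061], [0.0, -0.0, -0.04]],
[ 0.51884471 -0.01675014  0.035     ]
[0.51902061 0.00481198 0.035     ]
[ 0.51866873 -0.03832085  0.035     ]
```

send_rows --plan '[[[-0.35,0.63,0],[0,0,-0.04]],[[-0.39,0.61,0],[0,0,-0.04]],[[-0.43,0.59,0],[0,0,-0.04]],[[-0.47,0.56,0],[0,0,-0.04]],[[-0.5,0.53,0],[0,0,-0.04]],[[-0.53,0.5,0],[0,0,-0.04]],[[-0.56,0.46,0],[0,0,-0.04]],[[-0.59,0.42,0],[0,0,-0.04]],[[0,0,0],[0,0,0]],[[0,0,0],[0,0,0]]]'

```text
time: 8.95
tool_pos: [0.5218, -0.0229, 0.1832]
tool_rot: [-3.141, -0.0, -2.21]
contact_force: [-0.5, -1.0, -1.8]
opening: 0.0118
grip_force: 40.0
```

```bash
cat > look.py <<'E'
from h import *
import sys
s=robot.observe();t=s["tool_pos"];print(t,s["tool_rot"],np.degrees(s["qpos"][5]),s["contact_force"].round(1))
p,d=read_camera("scene");P=pts("scene",d);np.savez("s1.npz",p=p,d=d)
K,R,tv=cam("scene");c=R@(t-[0,0,.03])+tv;u,v=(K@c)[:2]/c[2];u,v=int(u),int(v);print(u,v)
q=P[v-40:v+60,u-40:u+40].reshape(-1,3)
m=(np.hypot(q[:,0]-t[0],q[:,1]-t[1])<.03)&(q[:,2]>t[2]-.06)&(q[:,2]<t[2]+.0)
q=q[m]
for z in np.arange(-.06,0,.004):
    w=q[(q[:,2]-t[2]>=z)&(q[:,2]-t[2]<z+.004)]
    if len(w)>2:print(round(z,3),len(w),w.mean(0).round(4),np.ptp(w,0).round(3))
w=q[q[:,2]-t[2]<-.038]
np.save("w.npy",w)
cv2.imwrite("pics/c3.png",cv2.resize(p[v-45:v+55,u-60:u+60],None,fx=6,fy=6,interpolation=2))
E
python3 look.py
```

```text
[ 0.52184747 -0.02288883  0.18319165] [-3.14129405e+00 -3.40174606e-04 -2.20973645e+00] -154.28717038364448 [-0.5 -1.  -1.8]
270 122
-0.048 9 [ 0.5269 -0.0274  0.1378] [0.012 0.02  0.003]
-0.044 19 [ 0.5267 -0.0282  0.141 ] [0.015 0.023 0.003]
-0.04 30 [ 0.5238 -0.0244  0.1443] [0.016 0.026 0.003]
-0.036 9 [ 0.5236 -0.0247  0.1485] [0.011 0.008 0.003]
-0.032 6 [ 0.5248 -0.0245  0.1532] [0.009 0.007 0.002]
-0.028 3 [ 0.5262 -0.0265  0.1562] [0.005 0.002 0.001]
-0.024 6 [ 0.532  -0.0292  0.1626] [0.011 0.013 0.001]
-0.02 25 [ 0.5287 -0.0301  0.1651] [0.023 0.023 0.004]
-0.016 35 [ 0.5273 -0.0263  0.1684] [0.026 0.027 0.003]
-0.012 14 [ 0.5272 -0.0282  0.1732] [0.016 0.016 0.003]
-0.008 17 [ 0.5268 -0.0277  0.1773] [0.016 0.014 0.003]
-0.004 20 [ 0.527  -0.0263  0.1806] [0.02  0.027 0.004]
```

View pics/c3.png

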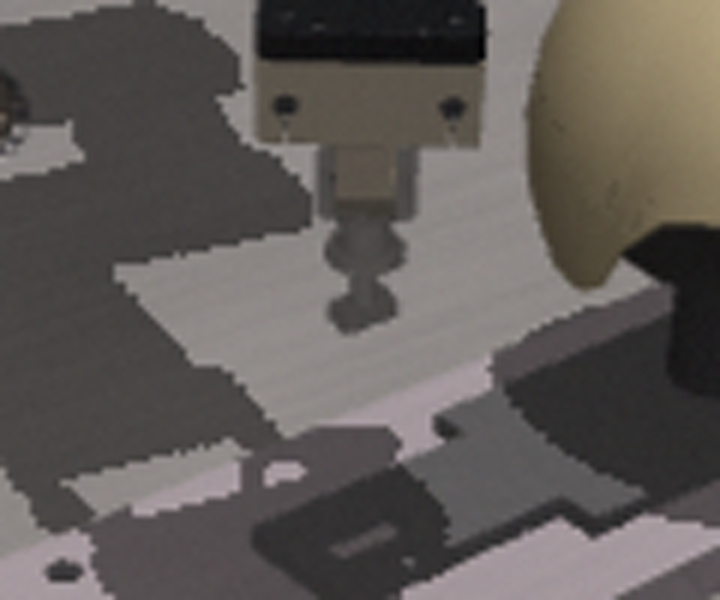

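The head at crop (362,305) hangs with its length roughly along the slot, and the foot is below at (350,535). I'll fit the head's yaw and cross-check the foot centreline from the scene view.

```bash
cat > m3.py <<'E'
from h import *
t=np.array([.5218,-.0229,.1832]);w=np.load("w.npy")
r=cv2.minAreaRect((w[:,:2]*1000).astype(np.float32));print("head",r)
L=w[w[:,2]<t[2]-.041]  # side faces: long side edge
for n in("scene","top"):
    z=np.load(n+"0.npz");P=pts(n,z["d"]);p=z["p"].astype(float).mean(2)
    q=P.reshape(-1,3);yy,xx=q[:,1],q[:,0]-.52
    zp=np.median(q[(np.abs(xx-.06)<.015)&(np.abs(yy+.06)<.03)][:,2]);zf=np.median(q[(np.abs(xx-.02)<.005)&(np.abs(yy)<.03)][:,2]);print(n,"z plate,foot",zp,zf)
    # resample intensity on foot-top plane across x, averaged along slot dir
    K,R,tv=cam(n)
    def samp(x,y,zz):
        X=np.stack([x,y,np.full_like(x,zz)],-1)@R.T+tv;uv=X@K.T;uv=(uv[...,:2]/uv[...,2:]).astype(np.float32)
        return cv2.remap(p.astype(np.float32),uv[...,0].copy(),uv[...,1].copy(),cv2.INTER_LINEAR)
    a=np.arange(-.040,.0401,.001);b=np.arange(-.01,.045,.001)
    c,s=np.cos(np.radians(3)),np.sin(np.radians(3))
    for nm,bb,zz in(("foot",np.arange(.012,.04,.001),.035),("slot",np.arange(-.03,-.004,.001)-.0,.035),("lips",np.arange(-.10,-.05,.001),.025)):
        A,B=np.meshgrid(a,bb);I=samp(.521-s*(B+.02)+c*A,B+s*A,zz).mean(0);print(nm,I.astype(int).tolist())
    A,B=np.meshgrid(np.arange(-.006,.0061,.001),np.arange(-.06,.021,.001));print("along",samp(.521-s*(B+.02)+c*A,B+s*A,.035).mean(1).astype(int).tolist())
E
python3 m3.py
```

```text
head ((523.2457275390625, -24.438737869262695), (26.63087272644043, 15.78028678894043), 85.46267700195312)
scene z plate,foot 0.026194936096489672 0.03625938767501756
foot [153, 153, 153, 152, 151, 147, 140, 131, 120, 110, 101, 95, 92, 91, 90, 90, 90, 90, 90, 90, 90, 90, 90, 90, 90, 90, 90, 90, 90, 91, 91, 91, 91, 91, 91, 90, 90, 90, 90, 90, 90, 90, 90, 90, 90, 90, 89, 89, 89, 90, 90, 90, 90, 90, 89, 89, 89, 90, 90, 90, 90, 90, 90, 89, 89, 87, 83, 77, 70, 63, 57, 54, 52, 51, 51, 54, 60, 73, 91, 112, 131]
slot [152, 152, 153, 153, 152, 149, 143, 133, 122, 111, 103, 97, 94, 93, 92, 92, 91, 91, 91, 92, 92, 91, 91, 91, 91, 89, 85, 79, 72, 65, 60, 57, 55, 54, 53, 54, 56, 62, 72, 83, 90, 92, 89, 86, 83, 82, 81, 83, 85, 87, 89, 90, 91, 91, 91, 91, 91, 91, 91, 91, 91, 91, 91, 91, 91, 90, 87, 81, 74, 67, 61, 57, 54, 53, 53, 55, 60, 70, 88, 109, 128]
lips [155, 155, 155, 155, 154, 154, 154, 154, 154, 153, 153, 153, 154, 154, 153, 153, 153, 153, 152, 151, 151, 151, 151, 151, 151, 150, 149, 146, 141, 131, 119, 106, 96, 89, 85, 84, 82, 81, 80, 80, 79, 79, 79, 82, 87, 98, 113, 128, 140, 148, 151, 
[... 1471 characters left out ...]
, 177, 177, 176, 176, 176, 176, 175, 174, 174, 173, 173, 172, 172, 173, 174, 175, 175, 175, 175, 175, 175, 174, 172, 170, 166, 162, 159, 160, 164, 167, 171, 174, 176, 177, 177, 177, 177, 177, 177, 177, 177, 177, 177, 177, 176, 176, 177, 177, 177, 178, 178, 179, 179, 179, 179, 179, 179, 179, 179, 179]
along [173, 172, 171, 169, 162, 155, 144, 126, 108, 102, 99, 97, 98, 100, 102, 102, 103, 103, 104, 105, 109, 112, 118, 130, 141, 151, 160, 169, 171, 172, 173, 171, 169, 170, 170, 171, 171, 171, 170, 170, 170, 169, 169, 169, 170, 170, 171, 172, 172, 173, 173, 173, 173, 173, 173, 169, 164, 157, 145, 132, 119, 106, 93, 89, 86, 85, 90, 95, 98, 100, 103, 103, 102, 102, 102, 101, 101, 100, 99, 99, 99]
```

```bash
cat > m4.py <<'E'
from h import *
t=robot.observe()["tool_pos"]
D=np.array([read_camera("scene")[1] for _ in range(8)]);d=np.median(D,0);print("noise",np.nanmedian(D.std(0)[80:200,200:330]))
P=pts("scene",d);q=P[70:190,210:330].reshape(-1,3)
q=q[(np.hypot(q[:,0]-t[0],q[:,1]-t[1])<.03)&(q[:,2]>t[2]-.055)&(q[:,2]<t[2]-.036)]
def rect(w):
    (c,(a,b),an)=cv2.minAreaRect((w[:,:2]*1000).astype(np.float32));
    return np.round(c,1),round(max(a,b),1),round(min(a,b),1),round(an if a>b else an-90,1)
print("all",rect(q))
for lo,hi in((-.055,-.044),(-.044,-.040),(-.042,-.036)):
    w=q[(q[:,2]-t[2]>lo)&(q[:,2]-t[2]<hi)];print(lo,len(w),w.mean(0).round(4),rect(w),(w[:,2]-t[2]).min())
# long side face: points on it obey a line; robust fit on lower half
w=q[q[:,2]-t[2]<-.043];w=w[np.argsort(w[:,1])];print((w*1000).round(1).tolist())
E
python3 m4.py
```

```text
noise 0.0019713948
all (array([522.3, -23.4]), 25.1, 15.5, 84.1)
-0.055 14 [ 0.5262 -0.0274  0.1375] (array([526.1, -27.1]), 24.9, 12.0, 55.2) -0.047483325446998376
-0.044 18 [ 0.5266 -0.0267  0.1412] (array([527.2, -25.4]), 23.2, 9.4, 66.9) -0.04383788470086905
-0.042 40 [ 0.5244 -0.0252  0.1437] (array([522.3, -23.1]), 24.5, 15.5, 84.1) -0.041877638075469154
[[527.9, -35.7, 139.6], [527.4, -35.2, 136.6], [523.5, -35.2, 137.3], [518.9, -34.6, 137.5], [518.4, -34.3, 139.8], [514.1, -33.9, 137.6], [529.0, -33.6, 136.8], [528.6, -33.3, 139.1], [528.2, -30.3, 138.0], [528.7, -27.8, 137.4], [527.9, -24.5, 138.5], [527.6, -24.2, 135.7], [528.1, -21.8, 137.8], [528.5, -19.3, 137.1], [528.0, -19.0, 139.4], [527.8, -16.0, 138.3], [528.3, -13.5, 137.7], [527.4, -12.9, 139.7]]
```

```bash
python3 go.py .521 -.0215 .095 234.7 5;python3 go.py .521 -.0215 .0575 234.7 5
```

```text
9.4 [ 0.5218 -0.0229  0.1832] [-3.142 -0.    -2.21 ] q6 -154.3 dyaw 1.3
[[-0.005, 0.012, 0.706], [-0.0, -0.0, -0.003]],[[-0.005, 0.012, 0.706], [-0.0, -0.0, -0.003]],[[-0.005, 0.012, 0.706], [-0.0, -0.0, -0.003]],[[-0.005, 0.012, 0.706], [-0.0, -0.0, -0.003]],[[-0.005, 0.012, 0.706], [-0.0, -0.0, -0.003]],
9.4 [ 0.5218 -0.0229  0.1832] [-3.142 -0.    -2.21 ] q6 -154.3 dyaw 1.3
[[-0.005, 0.012, 1.006], [-0.0, -0.0, -0.003]],[[-0.005, 0.012, 1.006], [-0.0, -0.0, -0.003]],[[-0.005, 0.012, 1.006], [-0.0, -0.0, -0.003]],[[-0.005, 0.012, 1.006], [-0.0, -0.0, -0.003]],[[-0.005, 0.012, 1.006], [-0.0, -0.0, -0.003]],
```

send_rows --plan '[[[0,0.01,0.7],[0,0,-0.003]],[[0,0.01,0.7],[0,0,-0.003]],[[-0.01,0.01,0.7],[0,0,-0.003]],[[-0.01,0.01,0.7],[0,0,-0.003]],[[-0.01,0.02,0.7],[0,0,-0.003]],[[0,0,0],[0,0,0]],[[0,0,0],[0,0,0]],[[0,0,0],[0,0,0]],[[0,0,0],[0,0,0]],[[0,0,0],[0,0,0]]]'

```text
time: 10.65
tool_pos: [0.5212, -0.0213, 0.096]
tool_rot: [-3.141, 0.0, -2.186]
contact_force: [-0.6, -0.4, -1.9]
opening: 0.0117
grip_force: 40.0
```

```bash
python3 go.py .521 -.0215 .078 234.7 5|cut -c1-150
```

```text
10.65 [ 0.5212 -0.0213  0.096 ] [-3.141  0.    -2.186] q6 -155.5 dyaw -0.0
[[0.002, 0.0, 0.144], [-0.0, 0.0, 0.0]],[[0.002, 0.0, 0.144], [-0.0, 0.0, 0.0]],[[0.002, 0.0, 0.144], [-0.0, 0.0, 0.0]],[[0.002, 0.0, 0.144], [-0.0, 0
```

send_rows --plan '[[[0,0,0.15],[0,0,0]],[[0,0,0.15],[0,0,0]],[[0,0,0.15],[0,0,0]],[[0,0,0.15],[0,0,0]],[[0,0,0.12],[0,0,0]],[[0,0,0.12],[0,0,0]],[[0,0,0.08],[0,0,0]],[[0,0,0.06],[0,0,0]],[[0,0,0],[0,0,0]],[[0,0,0],[0,0,0]]]'

```text
time: 11.9
tool_pos: [0.5211, -0.0212, 0.0713]
tool_rot: [-3.141, -0.0, -2.186]
contact_force: [-0.5, 0.2, -1.9]
opening: 0.0112
grip_force: 40.0
```

send_rows --plan '[[[0,0,0.04],[0,0,0]],[[0,0,0.04],[0,0,0]],[[0,0,0.04],[0,0,0]],[[0,0,0.04],[0,0,0]],[[0,0,0.04],[0,0,0]],[[0,0,0],[0,0,0]],[[0,0,0],[0,0,0]],[[0,0,0],[0,0,0]],[[0,0,0],[0,0,0]],[[0,0,0],[0,0,0]]]'

```text
time: 13.15
tool_pos: [0.521, -0.0212, 0.0662]
tool_rot: [-3.141, -0.0, -2.186]
contact_force: [0.2, 0.5, -1.4]
opening: 0.0116
grip_force: 40.0
```

send_rows --plan '[[[0,0,0.08],[0,0,0]],[[0,0,0.08],[0,0,0]],[[0,0,0.06],[0,0,0]],[[0,0,0.04],[0,0,0]],[[0,0,0.03],[0,0,0]],[[0,0,0.02],[0,0,0]],[[0,0,0.02],[0,0,0]],[[0,0,0.01],[0,0,0]],[[0,0,0],[0,0,0]],[[0,0,0],[0,0,0]]]'

```text
time: 14.4
tool_pos: [0.521, -0.0212, 0.0577]
tool_rot: [-3.141, -0.0, -2.186]
contact_force: [-0.2, -0.5, -1.0]
opening: 0.0117
grip_force: 40.0
```

send_rows --plan '[[[0,0,0.02],[0,0,0]],[[0,0,0],[0,0,0]],[[0,0,0.02],[0,0,0]],[[0,0,0],[0,0,0]],[[0,0,0],[0,0,0]],[[0,0,0],[0,0,0]],[[0,0,0],[0,0,0]],[[0,0,0],[0,0,0]],[[0,0,0],[0,0,0]],[[0,0,0],[0,0,0]]]'

```text
time: 15.65
tool_pos: [0.5211, -0.0212, 0.0576]
tool_rot: [-3.141, 0.0, -2.186]
contact_force: [-3.4, 1.1, 8.2]
opening: 0.0115
grip_force: 40.0
```

send_rows --plan '[[[0,0,-0.03],[0,0,0.05]],[[0,0,0],[0,0,0.08]],[[0,0,0],[0,0,0.08]],[[0,0,0],[0,0,0.08]],[[0,0,0],[0,0,0.08]],[[0,0,0],[0,0,0.08]],[[0,0,0],[0,0,0.08]],[[0,0,0],[0,0,0.08]],[[0,0,0],[0,0,0.08]],[[0,0,0],[0,0,0.08]]]'

```text
time: 16.9
tool_pos: [0.5211, -0.0211, 0.0577]
tool_rot: [3.142, 0.0, 2.884]
contact_force: [-1.6, 0.4, 2.9]
opening: 0.0113
grip_force: 40.0
```

```bash
cat > st.py <<'E'
from h import *
s=robot.observe();print(s["time"],s["tool_pos"].round(4),"yaw",np.degrees(s["tool_rot"]).round(1),"q6",np.degrees(s["qpos"][5]).round(1),s["contact_force"].round(1),s["torque"].round(3),s["joint_efforts"][5].round(3),s["opening"])
E
python3 st.py
```

```text
16.9 [ 0.5211 -0.0211  0.0577] yaw [180.    0.  165.2] q6 -86.0 [-1.6  0.4  2.9] [ 0.214 -0.012  0.023] -1.305 0.01134050579852716
```

send_rows --plan '[[[0,0,0],[0,0,0.04]],[[0,0,0],[0,0,0.04]],[[0,0,0],[0,0,0.04]],[[0,0,0],[0,0,0.04]],[[0,0,0],[0,0,0.04]],[[0,0,0],[0,0,0.04]],[[0,0,0],[0,0,0.03]],[[0,0,0],[0,0,0.03]],[[0,0,0],[0,0,0]],[[0,0,0],[0,0,0]]]'

```text
time: 18.15
tool_pos: [0.5208, -0.0209, 0.0577]
tool_rot: [3.142, -0.0, 2.417]
contact_force: [-3.2, 2.4, 5.9]
opening: 0.0115
grip_force: 40.0
```

```bash
python3 st.py
```

```text
18.15 [ 0.5208 -0.0209  0.0577] yaw [180.   -0.  138.5] q6 -59.3 [-3.2  2.4  5.9] [0.58  0.377 0.048] 0.02 0.011531013514257588
```

send_rows --plan '[[[0,0,0],[0,0,0.03]],[[0,0,0],[0,0,0.03]],[[0,0,0],[0,0,0.03]],[[0,0,0],[0,0,0]],[[0,0,-0.02],[0,0,0]],[[0,0,-0.02],[0,0,0]],[[0,0,-0.02],[0,0,0]],[[0,0,0],[0,0,0]],[[0,0,0],[0,0,0]],[[0,0,0],[0,0,0]]]'

```text
time: 19.4
tool_pos: [0.5208, -0.0213, 0.0588]
tool_rot: [-3.141, -0.0, 2.275]
contact_force: [-0.6, 0.3, -7.1]
opening: 0.0115
grip_force: 40.0
```

```bash
python3 st.py
```

```text
19.4 [ 0.5208 -0.0213  0.0588] yaw [-180.    -0.   130.4] q6 -51.1 [-0.6  0.3 -7.1] [ 0.08  -0.067  0.069] 0.047 0.011466257270680541
```

send_rows --plan '[[[0,0,-0.02],[0,0,0]],[[0,0,0],[0,0,0]],[[0,0,0],[0,0,0]],[[0,0,0],[0,0,0]],[[0,0,0],[0,0,0]],[[0,0,0],[0,0,0]],[[0,0,0],[0,0,0]],[[0,0,0],[0,0,0]],[[0,0,0],[0,0,0]],[[0,0,0],[0,0,0]]]'

```text
time: 20.65
tool_pos: [0.5208, -0.0212, 0.0592]
tool_rot: [-3.141, -0.0, 2.275]
contact_force: [-0.1, -0.5, -16.5]
opening: 0.0118
grip_force: 40.0
```

```bash
python3 st.py
```

```text
20.65 [ 0.5208 -0.0212  0.0592] yaw [-180.    -0.   130.4] q6 -51.1 [ -0.1  -0.5 -16.5] [-0.219 -0.136  0.01 ] 0.047 0.011756249743490729
```

send_rows --plan '[[[0,0,0.03],[0,0,0]],[[0,0,0.03],[0,0,0]],[[0,0,0.01],[0,0,0]],[[0,0,0],[0,0,0.04]],[[0,0,0],[0,0,0.04]],[[0,0,0],[0,0,0.04]],[[0,0,0],[0,0,0.04]],[[0,0,0],[0,0,0.03]],[[0,0,0],[0,0,0.03]],[[0,0,0],[0,0,0.02]]]'

```text
time: 21.9
tool_pos: [0.5213, -0.0211, 0.0581]
tool_rot: [3.141, 0.0, 1.897]
contact_force: [-2.3, 0.1, -4.2]
opening: 0.0113
grip_force: 40.0
```

```bash
python3 st.py
```

```text
21.9 [ 0.5213 -0.0211  0.0581] yaw [180.    0.  108.7] q6 -29.4 [-2.3  0.1 -4.2] [-0.039  0.491  0.112] -0.163 0.011344074725583853
```

send_rows --plan '[[[0,0,0.02],[0,0,0]],[[0,0,0.02],[0,0,0]],[[0,0,0],[0,0,0]],[[0,0,0],[0,0,0]],[[0,0,0],[0,0,0]],[[0,0,0],[0,0,0]],[[0,0,0],[0,0,0]],[[0,0,0],[0,0,0]],[[0,0,0],[0,0,0]],[[0,0,0],[0,0,0]]]'

```text
time: 23.15
tool_pos: [0.5214, -0.0212, 0.0577]
tool_rot: [3.14, 0.001, 1.899]
contact_force: [-4.7, 0.1, 5.2]
opening: 0.0116
grip_force: 40.0
```

```bash
python3 st.py
```

```text
23.15 [ 0.5214 -0.0212  0.0577] yaw [179.9   0.  108.8] q6 -29.5 [-4.7  0.1  5.2] [0.091 0.974 0.037] 0.048 0.011605132830766349
```

send_rows --plan '[[[0,0,-0.02],[0,0,0]],[[0,0,-0.02],[0,0,0]],[[0,0,0],[0,0,0]],[[0,0,0],[0,0,0]],[[0,0,0],[0,0,0]],[[0,0,0],[0,0,0]],[[0,0,0],[0,0,0]],[[0,0,0],[0,0,0]],[[0,0,0],[0,0,0]],[[0,0,0],[0,0,0]]]'

```text
time: 24.4
tool_pos: [0.5212, -0.0212, 0.0578]
tool_rot: [3.141, 0.0, 1.898]
contact_force: [-0.7, 0.6, 0.5]
opening: 0.0118
grip_force: 40.0
```

```bash
python3 st.py
```

```text
24.4 [ 0.5212 -0.0212  0.0578] yaw [180.    0.  108.7] q6 -29.5 [-0.7  0.6  0.5] [0.138 0.225 0.026] 0.05 0.0118180890471228
```

send_rows --plan '[[[0,0,-0.02],[0,0,0]],[[0,0,0],[0,0,0]],[[0,0,0],[0,0,0]],[[0,0,0],[0,0,0]],[[0,0,0],[0,0,0]],[[0,0,0],[0,0,0]],[[0,0,0],[0,0,0]],[[0,0,0],[0,0,0]],[[0,0,0],[0,0,0]],[[0,0,0],[0,0,0]]]'

```text
time: 25.65
tool_pos: [0.521, -0.0212, 0.0581]
tool_rot: [-3.142, 0.0, 1.898]
contact_force: [1.0, 0.7, -8.2]
opening: 0.0121
grip_force: 40.0
```

```bash
python3 st.py
```

```text
25.65 [ 0.521  -0.0212  0.0581] yaw [-180.     0.   108.8] q6 -29.5 [ 1.   0.7 -8.2] [ 0.06  -0.331  0.063] 0.048 0.012112518899030412
```

send_rows --plan '[[[0,0,0.025],[0,0,0]],[[0,0,0],[0,0,0.04]],[[0,0,0],[0,0,0.04]],[[0,0,0],[0,0,0.04]],[[0,0,0],[0,0,0.04]],[[0,0,0],[0,0,0.04]],[[0,0,0],[0,0,0.04]],[[0,0,0],[0,0,0.04]],[[0,0,0],[0,0,0]],[[0,0,0],[0,0,0]]]'

```text
time: 26.9
tool_pos: [0.5213, -0.0213, 0.0576]
tool_rot: [3.141, 0.0, 1.459]
contact_force: [2.5, -0.0, -8.7]
opening: 0.0114
grip_force: 40.0
```

```bash
python3 st.py
```

```text
26.9 [ 0.5213 -0.0213  0.0576] yaw [180.    0.   83.6] q6 -4.4 [ 2.5 -0.  -8.7] [ 0.072 -0.583  0.189] 0.168 0.011417248530290861
```

send_rows --plan '[[[0,0,0],[0,0,0.04]],[[0,0,0],[0,0,0.04]],[[0,0,0],[0,0,0.04]],[[0,0,0],[0,0,0]],[[0,0,0],[0,0,0]],[[0,0,0],[0,0,0]],[[0,0,0],[0,0,0]],[[0,0,0],[0,0,0]],[[0,0,0],[0,0,0]],[[0,0,0],[0,0,0]]]'

```text
time: 28.15
tool_pos: [0.5214, -0.0213, 0.0575]
tool_rot: [3.141, -0.0, 1.27]
contact_force: [5.2, -1.2, -11.5]
opening: 0.0115
grip_force: 40.0
```

```bash
python3 st.py; python3 -c "
from h import *
p=read_camera('scene')[0];cv2.imwrite('pics/c4.png',cv2.resize(p[90:220,200:380],None,fx=4,fy=4,interpolation=2))"
```

```text
28.15 [ 0.5214 -0.0213  0.0575] yaw [180.   -0.   72.8] q6 6.5 [  5.2  -1.2 -11.5] [-0.097 -1.121  0.39 ] 0.356 0.01153176102977405
```

View pics/c4.png

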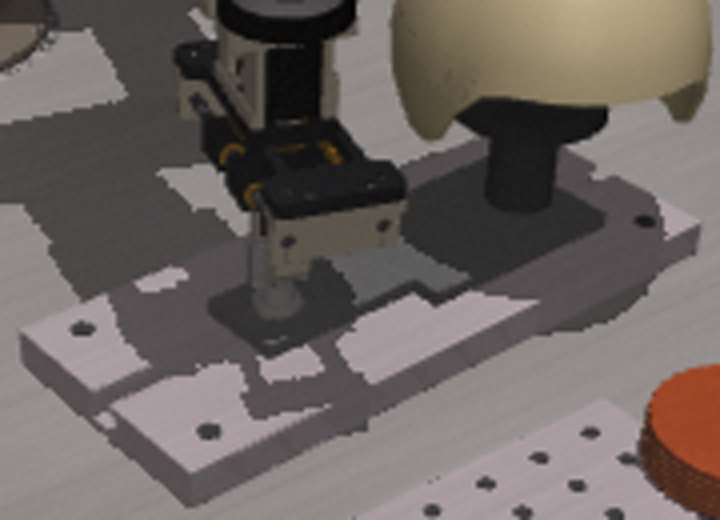

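The torque has risen from about 0.08 to 0.39 N·m, so the nut is clamped. The picture shows the nut's collar seated on the foot at (278,300) and the stand unmoved. I'll let go and withdraw upwards.

send_rows --plan '[[[0,0,0],[0,0,0]],[[0,0,0],[0,0,0]],[[0,0,0],[0,0,0]],[[0,0,0],[0,0,0]],[[0,0,0],[0,0,0]],[[0,0,0],[0,0,0]],[[0,0,-0.1],[0,0,0]],[[0,0,-0.3],[0,0,0]],[[0,0,-0.5],[0,0,0]],[[0,0,-0.5],[0,0,0]]]' --gripper 0

```text
time: 29.45
tool_pos: [0.5213, -0.0212, 0.0938]
tool_rot: [3.141, -0.0, 1.27]
contact_force: [-0.8, 0.1, -0.3]
opening: 0.0458
grip_force: 0.0
```

send_rows --plan '[[[0,0,-0.8],[0,0,0]],[[0,0,-0.8],[0,0,0]],[[0,0,-0.8],[0,0,0]],[[0,0,-0.8],[0,0,0]],[[-0.8,0,-0.3],[0,0,0]],[[-0.8,0,0],[0,0,0]],[[-0.8,0,0],[0,0,0]],[[-0.8,0,0],[0,0,0]],[[-0.8,0,0],[0,0,0]],[[0,0,0],[0,0,0]]]'

```text
time: 30.7
tool_pos: [0.4912, -0.1176, 0.1809]
tool_rot: [3.14, 0.0, 1.268]
contact_force: [-0.2, -0.2, 0.2]
opening: 0.0458
grip_force: 0.0
```

```bash
python3 st.py; python3 -c "
from h import *
p,d=read_camera('scene');P=pts('scene',d);cv2.imwrite('pics/c5.png',cv2.resize(p[90:220,200:380],None,fx=4,fy=4,interpolation=2))
q=P.reshape(-1,3);m=(np.hypot(q[:,0]-.521,q[:,1]+.021)<.03)&(q[:,2]>.057)&(q[:,2]<.1);w=q[m];print(m.sum(),w[:,2].max(),cv2.minAreaRect((w[:,:2]*1000).astype(np.float32)))"
```

```text
30.7 [ 0.4912 -0.1176  0.1809] yaw [179.9   0.   72.6] q6 -4.8 [-0.2 -0.2  0.2] [-0.012 -0.06  -0.008] -0.223 0.04584593081614899
180 0.0859528143592024 ((522.5833740234375, -24.1925106048584), (35.834632873535156, 14.589738845825195), 76.25685119628906)
```

View pics/c5.png

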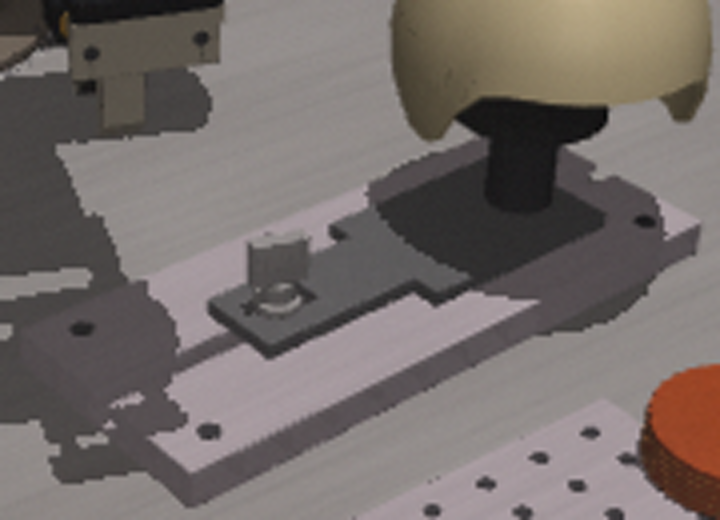

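The bolt stands upright at (278,280) with its collar on the foot. The wing holds its yaw, the stand has not moved and the gripper is clear.

```bash
python3 -c "
from cell import robot
print(robot.hand_in())"
```

```text
the job is handed in; nothing more can be done
None
```

The T-bolt is through the foot and turned to its stop across the slot. The wing nut is tightened about 35 degrees past the point of no play and released, and the job was handed in at about 31 s; no verdict was returned.

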